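# Prise the spring clip off the dispenser spindle and take the empty reel off

### The arm

A 6-joint arm with a two-finger parallel gripper is mounted at the origin on the work surface. World frame = base frame: x ahead of the robot, y to its left, z up, the work surface at z = 0. Lengths are in mm, angles in rad, forces in N, time in s.
With the tool pointing down it reaches from about 375 to 900 mm from the base axis. Payload 3.1 kg.
Tool frame: the origin (TCP) lies midway between the tips of the shut fingers; the grasp point (between the pads) lies 19 mm behind it; z points along the fingers, y is the line along which they close (so a half turn about z gives the same grasp; the last joint's range is limited). The gripper opens to 87 mm and grips with 3 to 60 N. Pads are 19 mm wide; open, the fingers measure 117 mm over their backs; the gripper's body (75 mm by 190 mm) begins 51 mm behind the grasp point.
Start: joints at [0.987, 0.527, 1.433, -0, 1.181, -0.178], TCP at [246.679, 574.235, 222.548] pointing down, gripper open.
Joint ranges: [-3.08, 3.08], [-0.75, 2.2], [0.22, 2.44], [-1.43, 4.57], [0, 2.65], [-2.85, 2.85]. Speed limits (rad/s): [2.79, 2.79, 3.14, 3.14, 3.14, 3.14].

### API

Orientations are given as a unit quaternion [w, x, y, z].
In Python, from plant import manip, optics gives the robot as it stands. The module is installed in compiled form; this text tells all that it offers.
- The arm moves only by the tool move_arm, never from a script. Its argument "targets" is a list of rows, each a list of 3 entries, a list of its own where there are three numbers: the closure, from 0 (fully open) to 1 (shut), then the shift along the world's x, y, z in m, then the turn about the world's z in rad. In form: [[hand, [tx, ty, tz], spin], ...]. A call has exactly 8 rows; each row is the pose to reach, as a shift and turn from the pose commanded when the call began; what a row does not reach only later rows make up. A row lasts 1/8 s, in which the tool goes at most 62.5 mm and 10.7 degrees, less where a joint would pass 70% of its speed; a pose out of reach is approached as far as the arm can. A call with a gripper value outside its range is refused whole. The fingers move at their own pace and stop on an object; "grip_force" is the grip in N (left out, the last holds). Time passes only in rows, so rows that repeat a pose let the fingers close, or fill a call up. It gives the time, the measured TCP pose, the force, the opening and the grip force at its end, in the units of the state.
- manip.observe(): the state, without advancing time (a new reading comes with each control period).
- optics.capture(name): name is "side" or "top" or "wrist"; returns (picture, depth): 400x640x3 uint8, red, green, blue; 400x640 float32, mm along the optical axis (not along the pixel's ray), 0 where there is no reading.
- optics.camera_info(name): a dict with "intrinsics" (3x3 intrinsics, pixels), "rvec" (rotation vector, rad) and "tvec" (3), from world to camera coordinates, as OpenCV has them; the wrist camera has in their place "tool_from_camera" (4x4, takes a point from camera to tool coordinates, whose origin is the TCP and whose axes are the flange's). Camera axes: x right, y down, z forward; pixel columns grow to the right and rows downward; lengths in mm; the calibration is good to about 2 mm. The wrist camera is an equidistant fisheye: a pixel r from the principal point sees the ray r / f radians off the axis. A picture is of the moment at which its call begins: read the wrist's pose just before it. camera_info takes no time and is no camera call.
- manip.hand_in(): hands the job in; it is judged then, once.
The state is a dict: "clock": time; "joint_pos": joint angles; "joint_velocities": joint speeds; "joint_torque": joint torques, N m; "tcp_pos": TCP position; "tool_rot": TCP orientation; "contact_force": force on the tool from outside, world axes, zero at the start; "ft_torque": the same for the moment, N m; "opening": finger opening in mm; "finger_force": force on a finger pad.
Only numpy, scipy, OpenCV 4.12 (cv2) and the standard library are available. Lean on these libraries where they do the work, as an engineer would, in place of code of your own. Each camera call takes 0.05 s, during which the arm holds its last target. There are 200 camera calls.

### The job

The strap reel on the bench dispenser is empty: take it off the spindle and put it in the crate. To free it, slide the wooden-handled wedge along the spindle under the raised bridge of the spring clip until the clip spreads and comes off; the clip goes in the shallow metal tray and the wedge back flat on the rubber mat. Leave everything else on the bench where it is.

Things in the scene. Friction and masses are not known exactly. Their poses are not given: they have to be found in the camera images.
- stand: Strap-reel dispenser, bolted down: grey base plate 130 x 160 x 8 mm, upright plate 161 mm tall, and a level steel bar (spindle) 38 mm in diameter, its axis 135 mm above the bench. Origin on the bench under the spindle's root (face of the upright); the spindle runs from there along the stand's -y for 268 mm: stop collar (54 mm diameter) for 36 mm, then plain bar carrying the reel.
- spindle_groove (a point): On the spindle's axis at the middle of the clip's groove (24 mm wide, 3 mm deep), 216 mm from the upright and 52 mm from the free end. The stand's -y axis here points to the free end. The bar's top is 19 mm above this point. About 95 to 115 mm of bare bar lies between the clip and the reel.
- spindle_end (a point): Centre of the spindle's free end, on its axis.
- clip_bridge (a point): Middle of the bridge (flat top, 26 mm wide) of the dark spring-steel clip astride the spindle in the groove. Clip axes: z up, y along the spindle (parallel to the stand's y), x across. Bent from strip 16 mm wide (along y), 3 mm thick. The bridge's underside is 1.5 mm below this point and 6.5 mm above the bar's top; the tunnel under it is 20 mm wide, open along the spindle at both ends.
- clip_center (a point): Centre of the clip, 30 mm below the bridge point along the clip's z. The clip is 62 mm tall, 58 mm wide over its flared lips, 76 g. Two sprung legs below the bridge hug the bar and snap in under its middle; with the bridge raised 8 to 10 mm (the wedge's tip about 75 mm past the clip) they are at the bar's widest part; lifting the wedge from there brings the clip off.
- clip_leg_a (a joint): Spread of the clip's leg on its +x side (rad): about -0.01 seated on the bar, about 0.1 when prised over the bar's widest part, -0.2 when off. Prising takes about 10 N of push on the wedge. Off the bar, the clip can hang astride the level part of the wedge's blade (blade level or slightly nose up) and slides off when the wedge is tipped nose down by 30 degrees or more.
- clip_leg_b (a joint): The same for the leg on its -x side.
- reel_center (a point): Centre of the empty grey plastic reel on the spindle, between collar and clip: two flanges 130 mm in diameter and 5 mm thick, 53 mm over both, hub 68 mm, bore 44 mm; it hangs loosely, its centre 3 mm below the spindle's axis. Its y axis is the axle. 0.2 to 0.35 kg. It can be gripped from above across the two outer faces, near the rims, which stand 65 mm above this point.
- wedge_grip (a point): Centre of the wooden handle (80 x 26 x 28 mm) of the wedge, about 190 g, lying on the mat; its flat underside is 14 mm below this point. Axes: x towards the tip, z up. The steel blade, 14 mm wide, runs from 40 to 155 mm ahead of this point, its underside level with the handle's.
- wedge_tip (a point): Front edge of the wedge's blade, 155 mm ahead of the handle's centre and 3 mm above the underside (the last 14 mm of the underside rise by 1.8 mm). The blade is 4 mm high at the tip; its top rises to 18.5 mm above the underside at 75 mm behind the tip and is level from there back to the handle.
- mat: Black rubber mat, 110 (x) x 240 (y) x 4 mm, fixed to the bench; origin under its centre.
- tray: Shallow open steel tray, 110 (x) x 150 (y) x 35 mm outside, walls and floor 4 mm, fixed; origin under its centre.
- crate: Open black plastic crate for empties, 170 (x) x 210 (y) x 80 mm outside, walls and floor 6 mm, fixed; origin under its centre.
- full_reel: Bystander: full reel lying flat, 130 mm in diameter, 56 mm tall; origin under its centre.
- spray_can: Bystander: spray can, 64 mm in diameter, 190 mm tall; origin under its centre.
- screwdriver: Bystander: screwdriver 220 mm long lying on the bench; origin under its middle, x towards the blade.
- hammer: Bystander: hammer 280 mm long lying on the bench; origin under its middle, x towards the head.
- tape_roll: Bystander: roll of duct tape lying flat, 110 mm in diameter, 48 mm tall; origin under its centre.
- duct_coupling: Bystander: galvanised duct coupling standing on end, 105 mm in diameter, 62 mm tall; origin under its centre.
- screw_box: Bystander: cardboard box of screws, 65 x 100 x 50 mm; origin under its centre.
Mind the look-alikes: they are no part of the job. Leave any orange look-alike of the part that bears reel_center alone.

How it is judged (in metres and radians):
On the way, in this order (a step that is already met when the one before it is completed fails the run):
1. the wedge is under the bridge of the clip, which is still astride the spindle, and prises both its legs apart (distance between clip_center and spindle_groove below 0.025 m and value of joint each of clip_leg_a, clip_leg_b above 0.05 rad and contact force between wedge and clip above 0.2 N and z of wedge_tip in the frame of clip_bridge between -0.035 and 0.015 m and x of wedge_tip in the frame of clip_bridge between -0.02 and 0.02 m), for 0.05 s.
2. the clip is off the spindle and clear of it (distance between clip_center and spindle_groove above 0.06 m), for 0.1 s.
At the end, for the whole second after the job is handed in: Clip in the tray (centre inside, under 50 mm above its underside); wedge flat on the mat (handle centre on it, tip at most 5 mm over an edge); reel in the crate (centre inside, under 90 mm above its underside); clip and wedge at rest (below 0.03 m/s), reel all but still (below 0.1 m/s) (x of clip_center in the frame of tray between -0.055 and 0.055 m and y of clip_center in the frame of tray between -0.075 and 0.075 m and z of clip_center in the frame of tray below 0.05 m and x of wedge_grip in the frame of mat between -0.055 and 0.055 m and y of wedge_grip in the frame of mat between -0.12 and 0.12 m and x of wedge_tip in the frame of mat between -0.06 and 0.06 m and y of wedge_tip in the frame of mat between -0.125 and 0.125 m and z of each of wedge_grip, wedge_tip in the frame of mat below 0.03 m and x of reel_center in the frame of crate between -0.085 and 0.085 m and y of reel_center in the frame of crate between -0.105 and 0.105 m and z of reel_center in the frame of crate below 0.09 m and linear speed of each of clip, wedge below 0.03 m/s and linear speed of reel below 0.1 m/s); the robot touches nothing.
It fails at once if a bystander (full reel, spray can, screwdriver, hammer, tape roll, duct coupling or screw box) is moved by more than 30 mm (distance of any of full_reel, spray_can, screwdriver, hammer, tape_roll, duct_coupling, screw_box from where it was at the start of the episode above 0.03 m).
It also fails if it takes over 72 s, if anything falls off the work surface, if the arm or the gripper's body presses on something with over 40 N, if the wrist force passes 120 N, or if a joint passes its speed limit or range.

## Working session

There is one attempt and no reset: what is moved stays moved. The work goes in short steps, Python scripts to look and compute and a tool call to move; the robot and the scene stay as the last step left them, time stands still between calls to the robot, and variables do not carry over. Pictures are saved under pics/ and viewed, at most 10 in all, crops included, and the job is handed in when it is done.

Besides the shell and the picture viewer there is one more tool, called after ">>>" by a JSON object that holds its "fn" and its "kwargs". move_arm: Moves the arm, as the interface text tells. Its arguments: {"type":"object","properties":{"targets":{"type":"array"},"grip_force":{"type":"number"}},"required":["targets"]}

```bash
mkdir -p pics
cat > h.py <<'E'
import numpy as np, cv2
from plant import manip, optics
from scipy.spatial.transform import Rotation as R
def cam(n):
    i=optics.camera_info(n); K=np.array(i["intrinsics"],float)
    Rm=cv2.Rodrigues(np.array(i["rvec"],float))[0]; return K,Rm,np.array(i["tvec"],float).ravel()
def cloud(n,depth):
    K,Rm,t=cam(n); v,u=np.mgrid[0:400,0:640]
    d=depth; p=np.stack([(u-K[0,2])/K[0,0]*d,(v-K[1,2])/K[1,1]*d,d],-1)
    return (p-t)@Rm
def snap(n,tag):
    im,d=optics.capture(n); cv2.imwrite(f"pics/{tag}.png",im[:,:,::-1]); np.save(f"{tag}.npy",d); return im,d
def plane(n,u,v,z):
    K,Rm,t=cam(n); r=Rm.T@np.linalg.inv(K)@np.array([u,v,1.]); c=-Rm.T@t
    return c+r*(z-c[2])/r[2]
def proj(n,P):
    K,Rm,t=cam(n); p=np.atleast_2d(P)@Rm.T+t; p=p@K.T; return p[:,:2]/p[:,2:]
E
python3 - <<'E'
from h import *
for n in("top","side"):
    im,d=snap(n,n); K,Rm,t=cam(n); print(n,K.round(1).tolist(),(-Rm.T@t).round(), (d>0).mean())
print(manip.observe())
E
```

```text
top [[471.7, 0.0, 309.9], [0.0, 471.7, 206.0], [0.0, 0.0, 1.0]] [ 381.   40. 1606.] 0.99587109375
side [[448.6, 0.0, 319.8], [0.0, 448.6, 199.5], [0.0, 0.0, 1.0]] [-283. -732.  925.] 0.979375
{'clock': 0.1, 'joint_pos': array([ 9.86482660e-01,  5.28345676e-01,  1.43374141e+00,  2.29947111e-05,
        1.18141052e+00, -1.78495732e-01]), 'joint_velocities': array([-3.18462999e-05, -2.79332971e-03, -1.31197583e-03, -8.02742532e-04,
       -1.27919967e-03,  1.52608042e-03]), 'joint_torque': array([-9.33370866e-04, -4.40985990e+01, -1.77149749e+01,  6.34274818e-02,
        5.33962506e-02, -6.40726989e-05]), 'tcp_pos': array([246.33605168, 573.70854815, 221.69682405]), 'tool_rot': array([-3.64403210e-04,  2.01523661e-01,  9.79483183e-01, -8.80075223e-04]), 'contact_force': array([ 0.19579485, -0.66849395, -0.23186124]), 'ft_torque': array([-0.02931928, -0.02277623, -0.02533319]), 'finger_force': 0.0, 'opening': 87.04111288177181}
```

View pics/top.png

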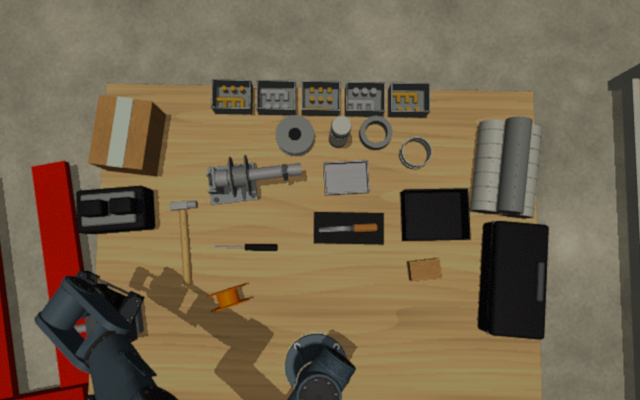

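View pics/side.png

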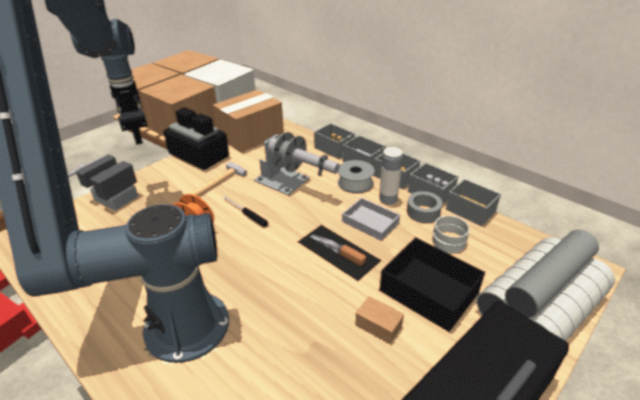

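The top view shows the stand with its grey reel at (237,175). The spindle's free end is at about (300,171) and the clip at about (287,171). The wedge lies on the mat with its handle at (363,229) and its tip towards +y, at about (320,230). The tray is at (346,178) and the crate at (435,215).

There are two reel candidates on their rims: the grey one at (237,175) on the spindle, and the orange one at (230,297) on the bench. The grey one fits because it hangs on the spindle.

Run:
```python
from h import *
im=cv2.imread("pics/top.png"); d=np.load("top.npy"); P=cloud("top",d)
x,y,z=P[...,0],P[...,1],P[...,2]
def box(u0,u1,v0,v1):
    m=np.zeros((400,640),bool); m[v0:v1,u0:u1]=1; return m
bar=box(255,310,155,190)&(z>120)
q=P[bar]; 
for yy in range(int(q[:,1].min()),int(q[:,1].max()),12):
    s=q[abs(q[:,1]-yy)<6]
    if len(s): print(yy,len(s),s[:,0].mean().round(1),s[:,0].min().round(),s[:,0].max().round(),s[:,2].max().round(1))
def rect(m,n):
    mm=(m*255).astype(np.uint8); p=P[m][:,:2].astype(np.float32); r=cv2.minAreaRect(p); print(n,np.round(r[0],1),np.round(r[1],1),round(r[2],1),len(p),P[m][:,2].mean().round(1))
hsv=cv2.cvtColor(im,cv2.COLOR_BGR2HSV)
rect(box(312,386,208,248)&(hsv[...,2]<60)&(z<30),"mat")
rect(box(340,384,215,240)&(hsv[...,1]>120)&(hsv[...,2]>90)&(z>18),"handle")
rect(box(315,356,220,240)&(z>9),"wedge blade")
rect(box(315,375,155,200)&(z>20),"tray")
rect(box(395,475,185,245)&(z>60),"crate")
rect(box(205,262,145,205)&(z>165),"reel rims+")
b=cv2.resize(im[140:260,195:395],(800,480),interpolation=cv2.INTER_CUBIC);cv2.imwrite("pics/crop1.png",b)
```

```text
39 12 380.6 381.0 381.0 1605.7
63 21 630.1 616.0 650.0 158.3
75 44 627.8 612.0 652.0 160.3
87 40 629.9 613.0 648.0 159.5
99 48 626.8 611.0 647.0 160.0
111 49 622.3 608.0 640.0 168.4
123 49 623.0 606.0 644.0 167.0
135 48 621.3 605.0 640.0 161.2
147 46 619.7 604.0 641.0 157.5
159 49 618.2 602.0 641.0 159.6
171 43 617.0 601.0 636.0 158.6
183 44 614.5 598.0 632.0 158.8
195 48 614.0 598.0 634.0 159.4
mat [ 457.8 -101.2] [105.9 235.7] 0.9 1767 3.4
handle [ 458.2 -153.1] [23.1 75.2] 5.0 157 30.6
wedge blade [439.1 -35. ] [ 69.8 176.8] 16.5 206 56.7
tray [531.2 -70.3] [166.6 334. ] 80.3 253 106.4
crate [ 490.7 -234.8] [178.  564.4] 4.3 665 120.8
reel rims+ [495.8 200.2] [373.3 128.6] 35.3 250 242.1
```

View pics/crop1.png

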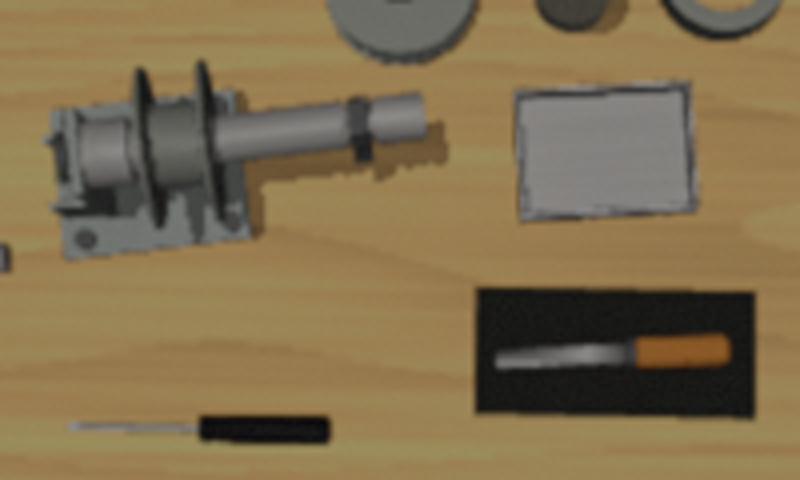

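The crop confirms it: the grey reel sits between the collar and the clip, the dark clip band is at crop (360,125), and the wedge is on the mat with its tip to the left at (497,360).

>>> {"fn": "move_arm", "kwargs": {"targets": [[0,[0.11,-0.36,0.08],-0.6],[0,[0.11,-0.36,0.08],-0.6],[0,[0.11,-0.36,0.08],-0.6],[0,[0.16,-0.53,0.08],-1.09],[0,[0.21,-0.71,0.06],-1.09],[0,[0.21,-0.71,0.06],-1.09],[0,[0.21,-0.71,0.06],-1.09],[0,[0.21,-0.71,0.06],-1.09]], "grip_force": 60}}

```text
clock: 1.1
tcp_pos: [388.2, 97.6, 275.6]
tool_rot: [0.0, 0.68, 0.733, 0.0]
contact_force: [1.0, -0.6, 0.4]
opening: 87.2
finger_force: 0.0
```

>>> {"fn": "move_arm", "kwargs": {"targets": [[0,[0,0,0],0],[0,[0,0,0],0],[0,[0,0,0],0],[0,[0,0,0],0],[0,[0,0,0],0],[0,[0,0,0],0],[0,[0,0,0],0],[0,[0,0,0],0]]}}

```text
clock: 2.1
tcp_pos: [388.1, 99.4, 275.5]
tool_rot: [-0.0, 0.68, 0.733, 0.0]
contact_force: [0.1, -0.6, 0.4]
opening: 86.9
finger_force: 0.0
```

```bash
cat >> h.py <<'E'
def wpose(s):
    T=np.eye(4); q=s["tool_rot"]; T[:3,:3]=R.from_quat([q[1],q[2],q[3],q[0]]).as_matrix(); T[:3,3]=s["tcp_pos"]; return T
def wsnap(tag):
    s=manip.observe(); im,d=optics.capture("wrist"); cv2.imwrite(f"pics/{tag}.png",im[:,:,::-1]); np.save(f"{tag}.npy",d)
    i=optics.camera_info("wrist"); T=wpose(s)@np.array(i["tool_from_camera"]); K=np.array(i["intrinsics"])
    np.savez(f"{tag}_p.npz",T=T,K=K); return wcloud(tag)+(im,)
def rays(T,K,u,v):
    a=(np.asarray(u,float)-K[0,2])/K[0,0]; b=(np.asarray(v,float)-K[1,2])/K[1,1]; r=np.hypot(a,b)+1e-9
    return np.stack([np.sin(r)*a/r,np.sin(r)*b/r,np.cos(r)],-1)@T[:3,:3].T
def wcloud(tag):
    z=np.load(f"{tag}_p.npz"); T,K=z["T"],z["K"]; d=np.load(f"{tag}.npy"); v,u=np.mgrid[0:400,0:640]
    r=rays(T,K,u,v); cz=r@T[:3,2]; P=T[:3,3]+r*(d/np.where(abs(cz)<1e-3,1e9,cz))[...,None]; P[d<=0]=np.nan
    return P,d
def wplane(tag,u,v,zz):
    z=np.load(f"{tag}_p.npz"); T=z["T"]; r=rays(T,z["K"],u,v); return T[:3,3]+r*((zz-T[2,3])/r[...,2])[...,None]
def wproj(tag,P):
    z=np.load(f"{tag}_p.npz"); T,K=z["T"],z["K"]; p=(np.atleast_2d(P)-T[:3,3])@T[:3,:3]; th=np.arctan2(np.hypot(p[:,0],p[:,1]),p[:,2]); h=np.hypot(p[:,0],p[:,1])
    return np.stack([K[0,2]+K[0,0]*th*p[:,0]/h,K[1,2]+K[1,1]*th*p[:,1]/h],-1)
E
python3 - <<'E'
from h import *
P,d,im=wsnap("w1"); s=manip.observe(); print(s["clock"],s["tcp_pos"],s["joint_pos"])
print(optics.camera_info("wrist"), np.isfinite(P[...,0]).mean())
E
```

```text
2.15 [388.09985058  99.40205849 275.54302414] [-3.00190040e-02  1.42944259e-01  1.88473932e+00  2.15057759e-05
  1.11394557e+00 -1.04894675e-01]
{'intrinsics': array([[309.70691629,   0.        , 326.55103856],
       [  0.        , 309.70691629, 202.38870632],
       [  0.        ,   0.        ,   1.        ]]), 'tool_from_camera': array([[ 6.28988274e-04, -9.55663464e-01, -2.94460436e-01,
         8.15451728e+01],
       [ 9.99998701e-01,  1.64183561e-04,  1.60321445e-03,
         5.18198152e-01],
       [-1.48378792e-03, -2.94461062e-01,  9.55662326e-01,
        -1.62273425e+02],
       [ 0.00000000e+00,  0.00000000e+00,  0.00000000e+00,
         1.00000000e+00]])} 0.99592578125
```

View pics/w1.png

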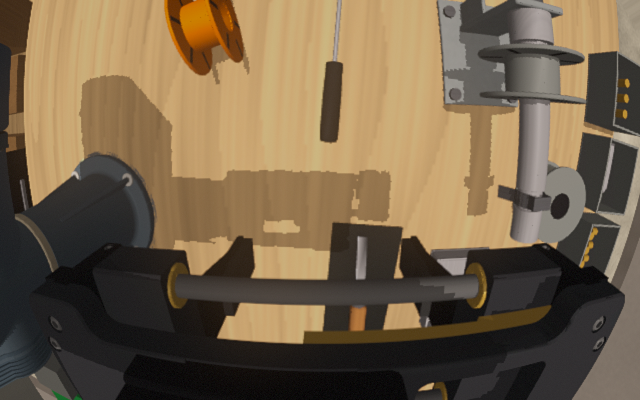

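The wrist view has image right as +x and image up as +y. It shows the spindle and clip at (525,200) and the wedge on the mat at (360,280), partly hidden by the gripper. I'll move past the wedge so it's in the open.

>>> {"fn": "move_arm", "kwargs": {"targets": [[0,[0.01,-0.06,0.0],0],[0,[0.03,-0.12,0.0],0],[0,[0.05,-0.18,0.0],0],[0,[0.06,-0.24,0.0],0],[0,[0.072,-0.3,0.0],0],[0,[0.072,-0.33,0],0],[0,[0.072,-0.33,0],0],[0,[0.072,-0.33,0],0]]}}

```text
clock: 3.15
tcp_pos: [459.6, -229.6, 275.2]
tool_rot: [-0.001, 0.68, 0.733, 0.0]
contact_force: [-0.4, -0.1, 0.7]
opening: 86.7
finger_force: 0.0
```

Run:
```python
from h import *
P,d,im=wsnap("w2"); s=manip.observe(); print(s["clock"],s["tcp_pos"])
hsv=cv2.cvtColor(im,cv2.COLOR_RGB2HSV); x,y,z=P[...,0],P[...,1],P[...,2]
near=(x>400)&(x<520)&(y>-230)&(y<30)
m=near&(hsv[...,1]>120)&(hsv[...,2]>90)&(z>15)&(z<45)
r=cv2.minAreaRect(P[m][:,:2].astype(np.float32)); print("handle",r,m.sum(),np.percentile(z[m],[5,50,95]))
b=near&(z>6.5)&(z<40)&~m&(y>-125)
q=P[b]; print(b.sum())
for yy in range(-120,20,10):
    k=q[abs(q[:,1]-yy)<5]
    if len(k)>3: print(yy,len(k),k[:,0].mean().round(1),np.ptp(k[:,0]).round(1),k[:,2].mean().round(1))
m=(x>560)&(x<680)&(y>20)&(y<135)&(z>140)&(z<185)
q=P[m]
for yy in range(55,135,6):
    k=q[abs(q[:,1]-yy)<3]
    if len(k)>3: print("bar",yy,len(k),np.percentile(k[:,0],[2,50,98]).round(1),np.percentile(k[:,2],[50,98]).round(1))
for n,c in(("mat",(400,520,-240,30,2,8)),("tray",(480,620,-190,40,28,40)),("crate",(380,620,-460,-220,70,90))):
    m=(x>c[0])&(x<c[1])&(y>c[2])&(y<c[3])&(z>c[4])&(z<c[5])
    if n=="mat": m&=hsv[...,2]<70
    m=cv2.morphologyEx(m.astype(np.uint8),cv2.MORPH_OPEN,np.ones((2,2)))>0
    if m.sum()>5: r=cv2.minAreaRect(P[m][:,:2].astype(np.float32)); print(n,r,m.sum())
```

```text
3.2 [ 459.66202254 -229.22609441  275.36011117]
handle ((459.5575256347656, -156.8172149658203), (25.247949600219727, 77.33678436279297), 3.0152194499969482) 1104 [28.04928249 31.59700605 33.26712534]
886
-120 46 455.5 44.1 27.4
-110 94 456.6 48.4 25.2
-100 75 456.0 12.5 22.5
-90 77 456.3 41.6 22.3
-80 81 455.5 31.6 22.3
-70 71 454.6 28.2 21.3
-60 67 454.5 12.5 19.6
-50 70 453.5 41.4 17.1
-40 67 452.5 89.5 15.2
-30 70 452.4 19.9 13.7
-20 68 452.4 30.7 11.8
-10 72 452.7 62.7 10.0
0 26 454.5 66.6 8.4
mat ((nan, nan), (0.0, 0.0), 0.0) 7649
tray ((602.2759399414062, -95.8139419555664), (55.32632827758789, 151.9518585205078), 5.240567207336426) 657
crate ((519.78076171875, -356.13055419921875), (199.5537109375, 323.1130676269531), 1.923978567123413) 1461
```

View pics/w2.png

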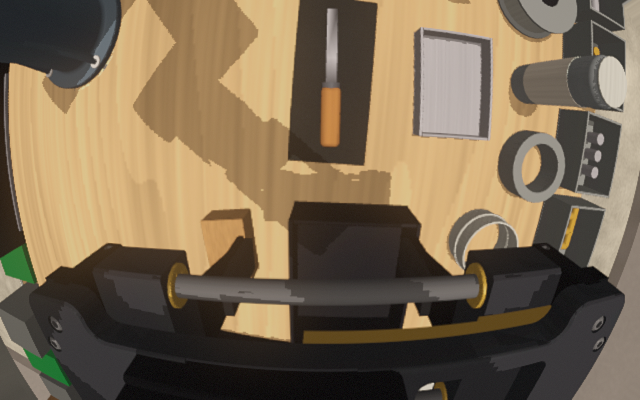

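The wedge is clear: handle at (330,115), tip at (331,10), and the tray at (453,82). I'll grasp it now.

>>> {"fn": "move_arm", "kwargs": {"targets": [[0,[0,0.05,-0.03],-0.019],[0,[0,0.0724,-0.08],-0.019],[0,[0,0.0724,-0.14],-0.019],[0,[0,0.0724,-0.19],-0.019],[0,[0,0.0724,-0.23],-0.019],[0,[0,0.0724,-0.255],-0.019],[0,[0,0.0724,-0.268],-0.019],[0,[0,0.0724,-0.268],-0.019]]}}

```text
clock: 4.2
tcp_pos: [460.0, -157.4, 7.4]
tool_rot: [-0.0, 0.687, 0.727, -0.0]
contact_force: [0.7, 0.0, 0.6]
opening: 86.9
finger_force: 0.0
```

>>> {"fn": "move_arm", "kwargs": {"targets": [[1,[0,0,0],0],[1,[0,0,0],0],[1,[0,0,0],0],[1,[0,0,0],0],[1,[0,0,0],0],[1,[0,0,0],0],[1,[0,0,0],0],[1,[0,0,0],0]], "grip_force": 60}}

```text
clock: 5.2
tcp_pos: [459.9, -158.1, 7.5]
tool_rot: [-0.0, 0.687, 0.727, -0.0]
contact_force: [-0.7, -0.1, -0.2]
opening: 25.2
finger_force: 60.0
```

Run:
```python
from h import *
P,d=wcloud("w1"); x,y,z=P[...,0],P[...,1],P[...,2]
m=(x>560)&(x<700)&(y>20)&(y<280)&(z>130)&(z<215)
q=P[m]
for yy in range(50,260,8):
    k=q[abs(q[:,1]-yy)<4]
    if len(k)>3: print("bar",yy,len(k),np.percentile(k[:,0],[2,50,98]).round(1),np.percentile(k[:,2],[50,98]).round(1))
for n,c in(("tray",[(415,28),(493,35),(489,139),(414,135)]),):
    c=np.array(c); p=wplane("w2",c[:,0],c[:,1],35); print(n,p.round(1).tolist(),p.mean(0).round(1))
c=np.array([(293,204),(412,207)]); print("crate far rim",wplane("w2",c[:,0],c[:,1],80).round(1).tolist())
```

```text
bar 58 35 [617.9 620.3 634.9] [146.  153.1]
bar 66 168 [616.9 624.6 647.4] [149.8 154.8]
bar 74 175 [616.  623.5 645.8] [150.  154.7]
bar 82 185 [614.8 623.  645.2] [150.1 154.8]
bar 90 181 [613.5 621.2 643.8] [150.4 154.7]
bar 98 186 [612.8 621.4 642.5] [150.  154.6]
bar 106 183 [610.8 617.1 640.2] [153.  164.3]
bar 114 254 [610.1 616.8 640.1] [158.7 164.6]
bar 122 242 [609.1 620.8 642.2] [150.3 164.3]
bar 130 207 [607.6 616.1 637.5] [150.7 155. ]
bar 138 202 [606.6 614.8 635.8] [150.4 155.4]
bar 146 209 [605.4 614.1 636.6] [150.3 155.2]
bar 154 206 [604.4 612.4 633.5] [150.5 155.2]
bar 162 210 [603.4 611.4 632.1] [150.3 155.1]
bar 170 216 [602.  610.6 633.7] [150.1 155.1]
bar 178 218 [600.5 609.3 630.9] [150.3 155.5]
bar 186 216 [600.  608.1 629.2] [150.4 154.9]
bar 194 221 [598.6 607.3 629.9] [150.6 155.1]
bar 202 216 [597.6 605.9 627.8] [150.2 155.3]
bar 210 220 [596.3 604.9 626.8] [150.9 155.1]
bar 218 304 [561.4 599.  624.8] [151.8 182.6]
bar 226 462 [561.9 596.6 631.2] [182.3 197. ]
bar 234 416 [578.5 596.3 659.9] [159.7 196.5]
bar 242 390 [577.3 593.3 629.8] [160.  166.7]
bar 250 388 [575.9 591.5 628.9] [159.8 166.9]
bar 258 381 [575.  590.7 626. ] [160.2 166.9]
tray [[561.4, -24.0, 35.0], [679.3, -7.5, 35.0], [687.4, -159.9, 35.0], [572.5, -169.4, 35.0]] [625.1 -90.2  35. ]
crate far rim [[422.2, -262.9, 80.0], [569.2, -255.7, 80.0]]
```

>>> {"fn": "move_arm", "kwargs": {"targets": [[1,[0,0,0.06],0],[1,[0.02,0,0.12],0.02],[1,[0.06,0.01,0.171],0.085],[1,[0.12,0.03,0.171],0.085],[1,[0.17,0.06,0.171],0.085],[1,[0.196,0.077,0.171],0.085],[1,[0.196,0.077,0.171],0.085],[1,[0.196,0.077,0.171],0.085]], "grip_force": 60}}

```text
clock: 6.2
tcp_pos: [654.6, -81.1, 177.5]
tool_rot: [-0.001, 0.655, 0.755, -0.001]
contact_force: [-0.7, -0.4, -1.3]
opening: 26.0
finger_force: 60.0
```

Run:
```python
from h import *
P,d,im=wsnap("w3"); s=manip.observe(); print(s["clock"],s["tcp_pos"],s["contact_force"])
x,y,z=P[...,0],P[...,1],P[...,2]
b=cv2.resize(cv2.imread("pics/w3.png")[0:300,200:500],(600,600),interpolation=cv2.INTER_CUBIC);cv2.imwrite("pics/w3c.png",b)
m=(x>560)&(x<700)&(y>50)&(y<280)&(z>130)&(z<215); q=P[m]
for yy in range(56,260,8):
    k=q[abs(q[:,1]-yy)<4]
    if len(k)>3: print("bar",yy,len(k),np.percentile(k[:,0],[2,50,98]).round(1),np.percentile(k[:,2],[50,98]).round(1))
P2,_=wcloud("w2"); m=(P2[...,2]>60)&(P2[...,2]<215)&(P2[...,0]>650)&(P2[...,1]>-200)&(P2[...,1]<30)
print("can",np.nanpercentile(P2[m],[2,50,98],axis=0).round(1),m.sum())
```

```text
6.25 [654.54945242 -81.47091988 177.71506523] [-0.26228037 -0.07993583 -1.07386097]
bar 56 367 [619.5 633.2 641.7] [181.3 183.2]
bar 64 440 [617.8 645.  654.2] [146.6 153.6]
bar 72 134 [617.3 648.4 653.8] [147.1 153.1]
can [[ 732.3 -186.8   61.3]
 [ 747.5  -73.1  131.9]
 [ 943.2   14.2  191.5]] 5814
```

View pics/w3c.png

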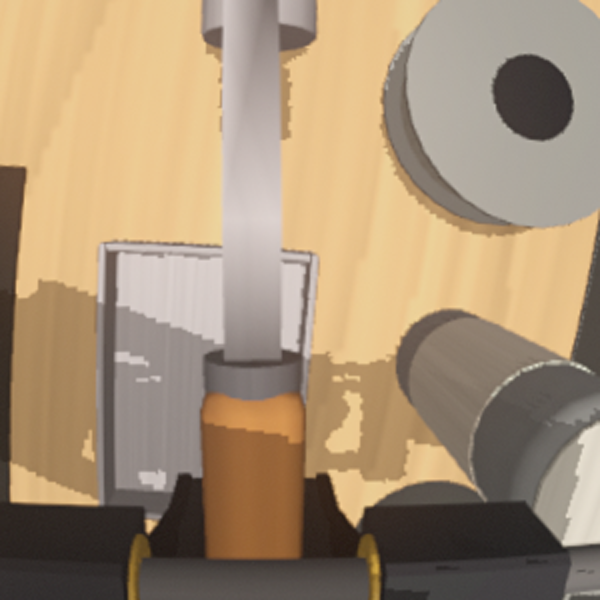

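The view shows the blade (crop x 223–281) over the bar's free end (crop x 203–317), running slightly to the left of it. I'll quantify the offset.

Run:
```python
from h import *
P,d=wcloud("w3"); x,y,z=P[...,0],P[...,1],P[...,2]
for yy in range(-40,82,10):
    k=P[(abs(y-yy)<4)&(z>165)&(z<215)&(x>600)&(x<690)]
    if len(k)>3: print("blade",yy,len(k),np.percentile(k[:,0],[1,99]).round(1),k[:,2].mean().round(1))
m=(x>600)&(x<700)&(y>45)&(y<85)&(z>125)&(z<160); q=P[m]; print("end y min",np.percentile(q[:,1],[1,3]))
for yy in range(58,80,3):
    k=q[abs(q[:,1]-yy)<1.5]
    if len(k)>3: print("bar",yy,len(k),np.percentile(k[:,0],[1,99]).round(1),k[:,2].max())
P,d=wcloud("w1"); x,y,z=P[...,0],P[...,1],P[...,2]
k=P[(z>161)&(z<170)&(abs(y-114)<14)&(x>590)&(x<660)]; print("bridge",np.percentile(k,[2,50,98],axis=0).round(1))
im=cv2.imread("pics/w1.png"); print()
m=(x>560)&(x<700)&(y>205)&(y<300)&(z>185)&(z<205); print("rims",[P[m&(abs(x-xx)<6)][:,1].min().round(1) for xx in(585,600,615)],np.percentile(P[m],[1,99],axis=0).round(1))
```

```text
blade -40 899 [637.2 662. ] 198.8
blade -30 631 [640.9 660.3] 192.7
blade -20 500 [639.1 653.4] 192.4
blade -10 490 [637.7 651.8] 192.4
blade 0 485 [636.4 650. ] 192.2
blade 10 472 [634.7 648.6] 190.4
blade 20 456 [633.3 647.2] 188.5
blade 30 434 [631.7 645.8] 186.6
blade 40 387 [630.6 644. ] 184.5
blade 50 370 [629.2 642.7] 182.6
blade 60 92 [627.9 641.6] 181.2
end y min [58.57603733 58.79573812]
bar 58 84 [618.9 625.2] 147.71136010074625
bar 61 162 [618.6 650.4] 153.14301139586345
bar 64 225 [617.4 655. ] 154.61991219963411
bar 67 127 [617.1 653.8] 154.3196093877923
bar 70 79 [616.9 653.4] 153.6996706293705
bar 73 31 [647.  654.1] 148.98798853593854
bar 76 7 [651.9 653.9] 143.68083675165732
bridge [[615.6 105.3 161.8]
 [628.3 113.2 163.4]
 [641.5 121.  164.9]]

rims [np.float64(222.4), np.float64(223.7), np.float64(225.9)] [[571.5 222.7 185.3]
 [643.9 281.2 198. ]]
```

>>> {"fn": "move_arm", "kwargs": {"targets": [[1,[0.001,0.007,0],0],[1,[0.0,0.014,-0.005],0],[1,[-0.001,0.02,-0.01],0],[1,[-0.001,0.02,-0.014],0],[1,[-0.001,0.02,-0.0165],0],[1,[-0.001,0.02,-0.018],0],[1,[-0.001,0.02,-0.018],0],[1,[-0.001,0.02,-0.018],0]]}}

```text
clock: 7.25
tcp_pos: [655.3, -61.3, 160.7]
tool_rot: [0.0, 0.656, 0.755, 0.0]
contact_force: [-0.2, -0.3, -1.5]
opening: 25.7
finger_force: 60.0
```

>>> {"fn": "move_arm", "kwargs": {"targets": [[1,[0,0,-0.0004],0],[1,[0,0,-0.0007],0],[1,[0,0,-0.001],0],[1,[0,0,-0.001],0],[1,[0,0,-0.001],0],[1,[0,0,-0.001],0],[1,[0,0,-0.001],0],[1,[0,0,-0.001],0]]}}

```text
clock: 8.25
tcp_pos: [655.1, -61.2, 159.6]
tool_rot: [0.0, 0.656, 0.755, 0.0]
contact_force: [-0.5, 0.3, -2.5]
opening: 25.9
finger_force: 60.0
```

```bash
cat > rel.py <<'E'
from h import *
import sys
P,d,im=wsnap(sys.argv[1]); s=manip.observe(); print(s["clock"],s["tcp_pos"].round(1),s["contact_force"].round(1))
x,y,z=P[...,0],P[...,1],P[...,2]
for yy in range(-10,100,10):
    a=P[(abs(y-yy)<4)&(z>157.5)&(z<215)&(x>600)&(x<690)]
    b=P[(abs(y-yy)<4)&(z>130)&(z<156)&(x>600)&(x<690)]
    if len(a)>3: print(yy,"blade",np.percentile(a[:,0],[1,99]).round(1),a[:,2].mean().round(1),len(a),end=" ")
    if len(b)>3: print("bar",np.percentile(b[:,0],[1,99]).round(1),b[:,2].max().round(1),len(b),end="")
    print()
E
python3 rel.py w4
```

```text
8.3 [655.1 -61.2 159.6] [ 0.6 -0.2 -1.7]
-10 blade [641.4 660.6] 174.8 632 
0 blade [639.5 653.9] 174.5 489 
10 blade [638.1 652.3] 174.5 490 
20 blade [636.9 650.4] 174.2 490 
30 blade [635.1 649.1] 172.5 472 
40 blade [633.8 647.7] 170.5 457 
50 blade [632.3 646.3] 168.5 429 
60 blade [631.1 644.5] 166.5 392 bar [618.1 653.7] 153.8 426
70 blade [629.6 643.2] 164.6 361 bar [617. 654.] 153.7 489
80 blade [628.7 642.1] 163.0 90 bar [615.2 653.2] 153.8 393
bar [648.4 651.8] 145.4 16
```

>>> {"fn": "move_arm", "kwargs": {"targets": [[1,[-0.001,0,-0.0006],0],[1,[-0.001,0,-0.0012],0],[1,[-0.0023,0.009,-0.0012],0],[1,[-0.0037,0.019,-0.0012],0],[1,[-0.0045,0.025,-0.0012],0],[1,[-0.0053,0.03,-0.0012],0],[1,[-0.0053,0.03,-0.0012],0],[1,[-0.0053,0.03,-0.0012],0]]}}

```text
clock: 9.3
tcp_pos: [649.6, -30.7, 158.1]
tool_rot: [-0.001, 0.656, 0.755, 0.0]
contact_force: [0.1, -0.1, -3.1]
opening: 25.3
finger_force: 60.0
```

```bash
python3 rel.py w5
python3 - <<'E'
from h import *
P,d=wcloud("w5"); x,y,z=P[...,0],P[...,1],P[...,2]
im,d=snap("side","s5"); p=proj("side",[[628.5,113,164],[640,30,165]]); print(p)
u,v=p[0].astype(int); print(u,v); b=cv2.resize(im[max(v-40,0):v+40,max(u-60,0):u+60,::-1],(780,520),interpolation=cv2.INTER_CUBIC);cv2.imwrite("pics/s5c.png",b)
E
```

```text
9.35 [649.6 -30.8 158.1] [-0.5  0.7 -3.5]
-10 blade [634.7 660.2] 181.8 784 
0 blade [632.8 658.7] 181.7 845 
10 blade [632.5 657.1] 179.4 893 
20 blade [636.  655.3] 173.6 655 
30 blade [634.1 648.5] 172.9 489 
40 blade [632.7 647. ] 172.8 492 
50 blade [631.4 645.3] 172.6 498 
60 blade [630.4 644.2] 170.9 473 bar [618.4 653.9] 153.5 249
70 blade [628.3 642.8] 168.8 472 bar [616.8 654.5] 153.3 501
80 blade [626.8 641.1] 166.8 434 bar [615.9 652.5] 153.4 484
90 blade [625.7 639.2] 164.8 389 bar [614.1 651.7] 153.5 513
[[322.56057082 155.5523986 ]
 [344.46068696 163.08462322]]
322 155
```

View pics/s5c.png

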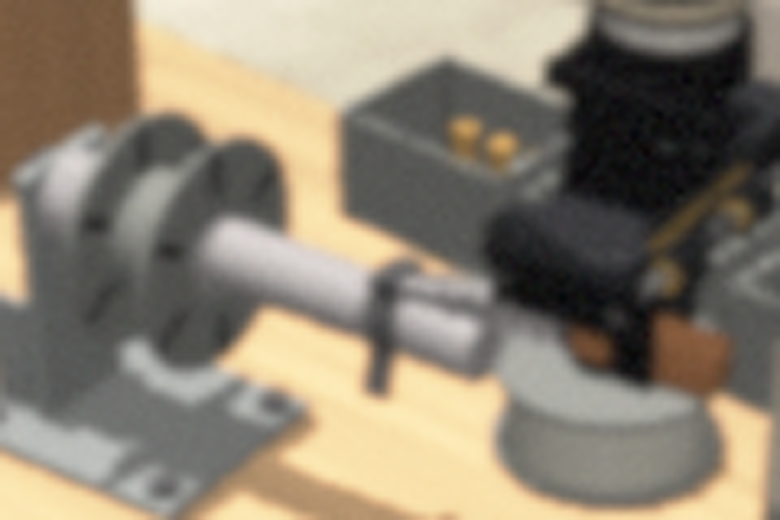

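The blade enters the clip's bridge cleanly at crop (400,285). I'll push on.

>>> {"fn": "move_arm", "kwargs": {"targets": [[1,[-0.0007,0.005,0],0],[1,[-0.0014,0.01,0],0],[1,[-0.0021,0.015,0],0],[1,[-0.0029,0.02,0],0],[1,[-0.0036,0.025,0],0],[1,[-0.0043,0.03,0],0],[1,[-0.005,0.035,0],0],[1,[-0.0057,0.04,0],0]]}}

```text
clock: 10.4
tcp_pos: [643.8, 9.3, 158.2]
tool_rot: [-0.0, 0.656, 0.755, -0.0]
contact_force: [1.7, -3.3, -3.8]
opening: 25.4
finger_force: 60.0
```

>>> {"fn": "move_arm", "kwargs": {"targets": [[1,[-0.0007,0.005,0],0],[1,[-0.0014,0.01,0],0],[1,[-0.0021,0.015,0],0],[1,[-0.0026,0.018,0],0],[1,[-0.0031,0.022,0],0],[1,[-0.0037,0.026,0],0],[1,[-0.0037,0.026,0],0],[1,[-0.0037,0.026,0],0]]}}

```text
clock: 11.4
tcp_pos: [640.7, 35.1, 158.8]
tool_rot: [0.0, 0.656, 0.755, 0.001]
contact_force: [0.3, 0.2, -1.2]
opening: 25.0
finger_force: 60.0
```

```bash
python3 rel.py w6
python3 - <<'E'
from h import *
P,d=wcloud("w6"); x,y,z=P[...,0],P[...,1],P[...,2]
a=cv2.imread("pics/w6.png")[0:260,170:490]
im,d=snap("side","s6"); u,v=322,155; b=im[v-35:v+35,u-45:u+45,::-1]
cv2.imwrite("pics/c6.png",np.hstack([cv2.resize(a,(400,325)),cv2.resize(b,(400,325),interpolation=cv2.INTER_CUBIC)]))
E
```

```text
11.45 [640.7  35.  158.7] [-0.5 -0.3 -2.1]

0 blade [633.6 657.1] 182.0 167 
10 blade [632.6 658. ] 182.6 494 
20 blade [625.1 654.4] 195.8 31 
30 blade [624.1 660.3] 200.4 453 
40 blade [616.5 658.3] 185.3 1533 
50 blade [626.7 663.1] 184.4 1570 
60 blade [625.  650.8] 182.5 803 bar [618.1 622.3] 148.0 43
70 blade [623.7 649.1] 182.1 909 bar [617.1 654.4] 149.0 151
80 blade [622.9 646.8] 177.6 972 bar [615.3 653.7] 153.0 321
90 blade [626.2 640.4] 173.7 476 bar [614.3 651.7] 153.0 470
```

View pics/c6.png

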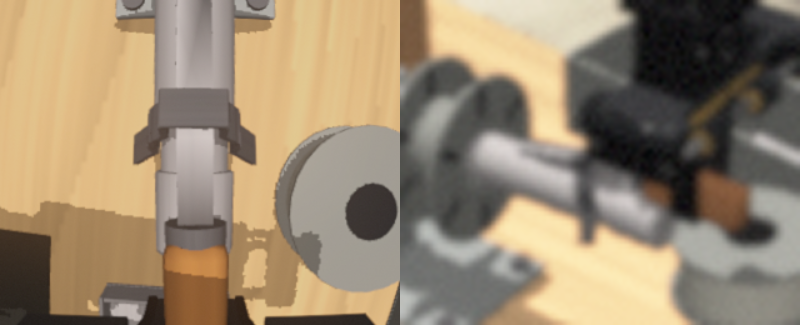

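The left image shows the wedge through the raised clip (about (195,110)), with the handle's ferrule at (195,235). The legs are spread and still astride the bar. I'll push a little further onto the level part, then lift.

>>> {"fn": "move_arm", "kwargs": {"targets": [[1,[-0.0007,0.005,0],0],[1,[-0.0013,0.009,0],0],[1,[-0.0013,0.009,0.0],0],[1,[-0.0013,0.009,0.002],0],[1,[-0.0013,0.009,0.005],0],[1,[-0.0013,0.009,0.008],0],[1,[-0.0013,0.009,0.011],0],[1,[-0.0013,0.009,0.014],0]]}}

```text
clock: 12.5
tcp_pos: [639.1, 43.8, 172.5]
tool_rot: [0.0, 0.656, 0.755, -0.0]
contact_force: [0.2, 0.6, -3.2]
opening: 25.8
finger_force: 60.0
```

Run:
```python
from h import *
P,d,im=wsnap("w7"); s=manip.observe(); print(s["clock"],s["tcp_pos"].round(1),s["contact_force"].round(1),s["ft_torque"].round(2))
for t in("w6","w7"):
    P,d=wcloud(t); x,y,z=P[...,0],P[...,1],P[...,2]
    for yy in range(84,170,6):
        k=P[(abs(y-yy)<3)&(abs(x-(629-.1435*(yy-113)))<5)&(z>140)]
        if len(k): print(t,yy,np.percentile(k[:,2],[5,50,95]).round(1))
    k=P[(y>95)&(y<150)&(x>590)&(x<670)&(z>90)&(z<200)]
    for zz in range(100,200,10):
        q=k[abs(k[:,2]-zz)<5]
        if len(q)>5: print("   z",zz,np.percentile(q[:,0],[1,99]).round(),np.percentile(q[:,1],[1,99]).round())
```

```text
12.55 [639.3  43.8 172.9] [-0.4  0.1 -2.1] [-0.14  0.05  0.01]
w6 84 [172.9 174.3 181.9]
w6 90 [172.6 173.7 174.7]
w6 96 [172.6 173.7 174.7]
w6 102 [172.7 173.7 174.7]
w6 108 [172.6 173.8 174.8]
w6 114 [172.6 173.6 174.8]
w6 120 [172.4 176.5 178. ]
w6 126 [174.5 175.9 177.2]
w6 132 [172.  174.  175.5]
w6 138 [168.  169.4 170.5]
w6 144 [167.1 168.2 169.3]
w6 150 [165.9 167.1 168.3]
w6 156 [164.7 165.9 167.2]
w6 162 [163.5 164.7 166. ]
w6 168 [162.2 163.5 164.7]
   z 120 [598. 662.] [ 99. 123.]
   z 130 [602. 659.] [101. 125.]
   z 140 [607. 653.] [ 96. 149.]
   z 150 [608. 649.] [ 95. 150.]
   z 160 [610. 648.] [111. 132.]
   z 170 [615. 640.] [ 96. 149.]
   z 180 [615. 640.] [102. 132.]
w7 84 [194.1 195.3 196.7]
w7 90 [186.8 194.2 196. ]
w7 96 [186.5 187.5 188.5]
w7 102 [186.4 187.4 188.5]
w7 108 [189.1 190.4 191.3]
w7 114 [189.4 190.4 191.4]
w7 120 [186.8 190.  191.2]
w7 126 [186.  187.1 188.2]
w7 132 [184.7 185.9 187.1]
w7 138 [183.4 184.8 186. ]
w7 144 [182.5 183.4 184.8]
w7 150 [181.2 182.4 183.4]
w7 156 [180.  181.1 182.4]
w7 162 [178.8 179.9 181.1]
w7 168 [177.5 178.9 180. ]
   z 130 [649. 653.] [109. 124.]
   z 140 [607. 650.] [ 95. 149.]
   z 150 [609. 647.] [ 95. 150.]
   z 160 [613. 645.] [119. 124.]
   z 170 [611. 648.] [103. 123.]
   z 180 [615. 644.] [107. 150.]
   z 190 [617. 642.] [ 96. 138.]
```

The clip hangs on the level part of the blade. Its bridge is at z≈190 and y≈114, about 69 mm ahead of the handle's centre. I'll lift gently.

>>> {"fn": "move_arm", "kwargs": {"targets": [[1,[0,0,0.005],0],[1,[0,0,0.015],0],[1,[0,0,0.028],0],[1,[0,0,0.042],0],[1,[0,0,0.055],0],[1,[0,0,0.066],0],[1,[0,0,0.073],0],[1,[0,0,0.076],0]]}}

```text
clock: 13.55
tcp_pos: [639.2, 43.8, 248.8]
tool_rot: [0.0, 0.656, 0.755, 0.0]
contact_force: [-0.0, 0.6, -3.2]
opening: 25.7
finger_force: 60.0
```

```bash
cat > clip.py <<'E'
from h import *
import sys
P,d,im=wsnap(sys.argv[1]); s=manip.observe(); c=s["tcp_pos"]; print(s["clock"],c.round(1),s["contact_force"].round(1))
u=np.array([-.1435,.99]); Q=P-c; a=Q[...,:2]@u; b=Q[...,:2]@np.array([.99,.1435]); z=Q[...,2]
for aa in range(40,130,5):
    k=(abs(a-aa)<2.5)&(abs(b)<6)&(z>-5)&(z<40); print(aa,np.percentile(z[k],[5,50,95]).round(1) if k.any() else None, end="; ")
k=(a>50)&(a<100)&(abs(b)<45)&(z>-90)&(z<5); print("\nlegs", np.percentile(np.c_[a[k],b[k],z[k]],[2,98],axis=0).round(1).tolist() if k.any() else None)
E
python3 clip.py w8
python3 - <<'E'
from h import *
c=np.array([(249,121.5),(359,126.5),(249,252)]); print(wplane("w3",c[:,0],c[:,1],35).round(1).tolist())
for t in("w2","w3","w4"):
    P,d=wcloud(t); x,y,z=P[...,0],P[...,1],P[...,2]
    for nm,m in(("floor",(z>1.5)&(z<9)&(x>580)&(x<670)&(abs(y+90)<50)),("rim",(z>30)&(z<40)&(x>540)&(x<700)&(y<10)&(y>-190))):
        print(t,nm,m.sum(),np.percentile(P[m],[1,50,99],axis=0).round(1).tolist() if m.sum() else "")
im=cv2.imread("pics/w8.png"); cv2.imwrite("pics/w8c.png",cv2.resize(im[0:300,120:520],(800,600)))
E
```

```text
13.6 [639.2  43.8 248.9] [ 0.7 -0.9 -2.3]
40 [21.1 22.8 24. ]; 45 [16.7 22.2 23.4]; 50 [14.  15.  22.2]; 55 [13.7 14.8 15.8]; 60 [13.7 14.8 15.8]; 65 [16.7 17.8 18.8]; 70 [16.7 17.7 18.7]; 75 [16.7 17.7 18.7]; 80 [13.7 14.9 17.5]; 85 [12.9 14.  15.2]; 90 [11.9 13.2 14.3]; 95 [10.9 12.2 13.3]; 100 [10.  11.2 12.5]; 105 [ 9.1 10.2 11.3]; 110 [ 8.   9.2 10.3]; 115 [7.1 8.3 9.5]; 120 [6.1 7.2 8.4]; 125 [5.  6.2 7.4]; 
legs [[62.4, -17.1, -17.0], [78.2, 18.0, 4.0]]
[[568.8, -20.9, 35.0], [677.4, -11.7, 35.0], [579.3, -163.0, 35.0]]
w2 floor 3458 [[586.2, -138.9, 2.5], [626.6, -89.5, 4.4], [669.2, -41.1, 6.4]]
w2 rim 1238 [[569.0, -168.2, 30.2], [621.6, -92.1, 34.8], [686.2, -14.6, 37.3]]
w3 floor 3881 [[580.4, -138.9, 2.4], [606.2, -84.8, 4.0], [668.2, -40.9, 5.7]]
w3 rim 1258 [[570.3, -164.8, 30.5], [581.5, -52.2, 34.7], [682.0, -13.4, 36.6]]
w4 floor 3949 [[580.5, -138.5, 2.3], [605.5, -85.2, 4.0], [634.2, -40.7, 5.6]]
w4 rim 1039 [[570.2, -131.5, 30.3], [579.3, -34.8, 34.7], [680.2, -13.4, 36.5]]
```

View pics/w8c.png

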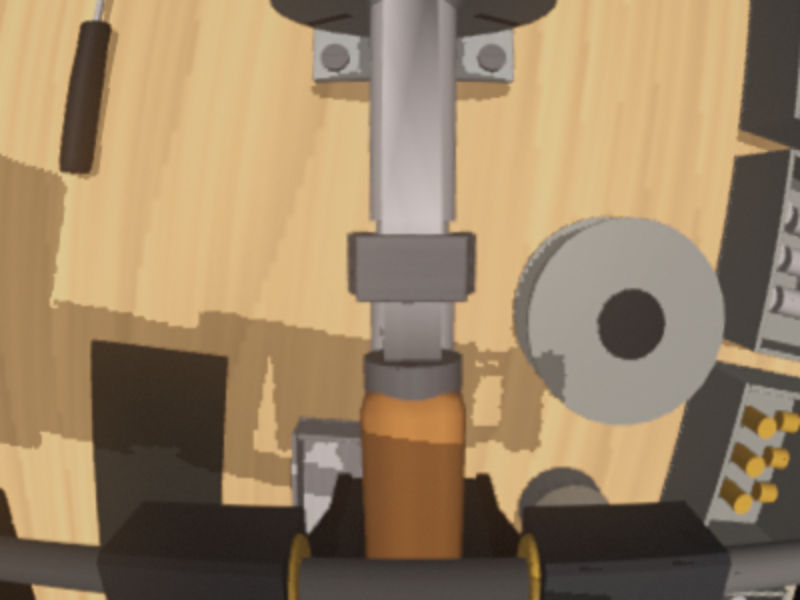

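The clip at (410,267) hangs squarely on the blade. I'll carry it over the tray gently.

>>> {"fn": "move_arm", "kwargs": {"targets": [[1,[0,-0.004,0],0],[1,[0,-0.013,0],0],[1,[-0.001,-0.027,0],0],[1,[-0.002,-0.045,0],0],[1,[-0.003,-0.065,0],0],[1,[-0.004,-0.086,-0.005],0],[1,[-0.005,-0.107,-0.01],0],[1,[-0.006,-0.128,-0.015],0]]}}

```text
clock: 14.6
tcp_pos: [632.8, -85.8, 232.8]
tool_rot: [-0.0, 0.656, 0.755, -0.0]
contact_force: [1.3, -0.5, -2.5]
opening: 25.4
finger_force: 60.0
```

>>> {"fn": "move_arm", "kwargs": {"targets": [[1,[-0.001,-0.021,-0.006],0],[1,[-0.001,-0.041,-0.014],0],[1,[-0.001,-0.057,-0.024],0],[1,[-0.001,-0.068,-0.036],0],[1,[-0.001,-0.076,-0.05],0],[1,[-0.001,-0.08,-0.064],0],[1,[-0.001,-0.08,-0.076],0],[1,[-0.001,-0.08,-0.082],0]]}}

```text
clock: 15.6
tcp_pos: [631.6, -163.4, 150.1]
tool_rot: [-0.001, 0.655, 0.755, -0.0]
contact_force: [-0.1, -0.5, -3.1]
opening: 25.2
finger_force: 60.0
```

```bash
python3 clip.py w9
```

```text
15.65 [ 631.4 -163.4  149.7] [-0.1  0.1 -3.2]
40 [21.8 23.3 24.7]; 45 [15.4 22.7 23.8]; 50 [14.3 15.4 22.7]; 55 [14.2 15.3 16.3]; 60 [14.3 15.3 16.5]; 65 [17.2 18.3 19.3]; 70 [17.2 18.3 19.3]; 75 [17.3 18.3 19.5]; 80 [14.3 15.4 18.3]; 85 [13.4 14.6 15.9]; 90 [12.6 13.7 14.9]; 95 [11.5 12.8 13.9]; 100 [10.6 11.7 12.9]; 105 [ 9.5 10.7 11.8]; 110 [ 8.6  9.7 11. ]; 115 [ 7.7  8.9 10.1]; 120 [6.9 7.8 8.9]; 125 [5.7 6.9 8.1]; 
legs [[62.3, -17.0, -16.5], [78.2, 18.1, 4.6]]
```

>>> {"fn": "move_arm", "kwargs": {"targets": [[1,[0,0,-0.008],0],[1,[0,0,-0.025],0],[1,[0,0,-0.045],0],[1,[0,0,-0.065],0],[1,[0,0,-0.083],0],[1,[0,0,-0.096],0],[1,[0,0,-0.103],0],[1,[0,0,-0.106],0]]}}

```text
clock: 16.65
tcp_pos: [632.3, -164.3, 45.2]
tool_rot: [0.0, 0.656, 0.755, 0.0]
contact_force: [-1.3, 0.6, -2.4]
opening: 25.5
finger_force: 60.0
```

```bash
python3 clip.py w10
```

```text
16.7 [ 632.3 -164.2   45.2] [ 0.1 -0.4 -2.6]
40 [21.4 22.9 24.2]; 45 [16.9 22.3 23.6]; 50 [14.1 15.2 22.6]; 55 [13.9 15.  16.2]; 60 [14.  14.9 16.1]; 65 [21.7 22.8 23.8]; 70 [22. 23. 24.]; 75 [22.  23.  24.1]; 80 [13.9 15.1 23.3]; 85 [13.1 14.3 15.7]; 90 [12.2 13.3 14.5]; 95 [11.3 12.3 13.6]; 100 [10.2 11.4 12.4]; 105 [ 9.2 10.3 11.4]; 110 [ 8.3  9.5 10.7]; 115 [7.3 8.5 9.7]; 120 [6.4 7.4 8.6]; 125 [5.5 6.6 7.8]; 
legs [[51.0, -44.6, -42.4], [99.2, 43.6, -10.1]]
```

The clip now stands on the tray floor, with its bridge 5 mm clear of the blade. I'll withdraw the wedge.

>>> {"fn": "move_arm", "kwargs": {"targets": [[1,[0.0014,-0.01,0],0],[1,[0.0036,-0.025,0],0],[1,[0.0058,-0.04,0],0],[1,[0.008,-0.055,0],0],[1,[0.0101,-0.07,0],0],[1,[0.0123,-0.085,0],0],[1,[0.0145,-0.1,0],0],[1,[0.016,-0.11,0],0]]}}

```text
clock: 17.7
tcp_pos: [647.9, -275.1, 45.2]
tool_rot: [-0.0, 0.656, 0.755, -0.0]
contact_force: [-0.3, 0.6, -1.5]
opening: 25.6
finger_force: 60.0
```

```bash
python3 clip.py w11
python3 - <<'E'
from h import *
im=cv2.imread("pics/w11.png"); im2,d=snap("top","t11")
cv2.imwrite("pics/w11c.png",np.hstack([cv2.resize(im[0:260,160:480],(400,325)),cv2.resize(im2[140:240,300:420,::-1],(390,325),interpolation=cv2.INTER_CUBIC)]))
E
```

```text
17.75 [ 648.1 -276.4   45.2] [-1.2 -0.7 -2. ]
40 [21.6 23.3 24.7]; 45 [21.  22.4 23.7]; 50 [14.2 15.8 23.2]; 55 [13.9 14.9 15.9]; 60 [13.9 15.  15.9]; 65 [13.9 14.9 15.9]; 70 [14.  14.9 16. ]; 75 [14. 15. 16.]; 80 [13.9 14.9 15.9]; 85 [13.4 14.6 15.7]; 90 [12.3 13.6 14.7]; 95 [11.4 12.7 13.8]; 100 [10.4 11.6 12.9]; 105 [ 9.5 10.7 12. ]; 110 [ 8.6  9.7 10.6]; 115 [ 7.6  8.8 10.1]; 120 [6.7 7.7 8.9]; 125 [5.5 6.8 7.9]; 
legs [[51.1, -43.5, -46.5], [99.0, 43.6, -43.7]]
```

View pics/w11c.png

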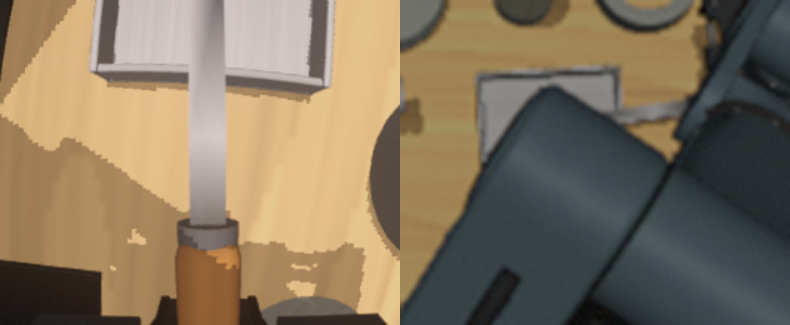

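The blade is clear of the tray, and the tray wall is at (210,75). The clip is out of this view. I'll lift and return the wedge to the mat.

>>> {"fn": "move_arm", "kwargs": {"targets": [[1,[0,0,0.05],0],[1,[0,0,0.1],0],[1,[-0.04,0.025,0.12],-0.03],[1,[-0.09,0.055,0.12],-0.087],[1,[-0.14,0.085,0.12],-0.087],[1,[-0.188,0.118,0.1],-0.087],[1,[-0.188,0.118,0.06],-0.087],[1,[-0.188,0.118,0.04],-0.087]]}}

```text
clock: 18.8
tcp_pos: [459.1, -154.9, 84.7]
tool_rot: [-0.0, 0.687, 0.726, 0.0]
contact_force: [-0.2, -0.9, -2.3]
opening: 25.5
finger_force: 60.0
```

Run:
```python
from h import *
im,d=snap("top","t12"); b=cv2.resize(im[140:260,195:395,::-1],(800,480),interpolation=cv2.INTER_CUBIC);cv2.imwrite("pics/t12c.png",b)
s=manip.observe(); print(s["tcp_pos"],s["tool_rot"])
P=cloud("top",d); x,y,z=P[...,0],P[...,1],P[...,2]
m=(x>575)&(x<680)&(y>-155)&(y<-25)&(z>18)&(z<90); print(m.sum(), np.percentile(P[m],[2,50,98],axis=0).round(1).tolist())
for e in(0,):
    v,u=np.nonzero(m&(z>45)); print(u.mean(),v.mean(),len(u))
```

```text
[ 458.55515287 -154.74469646   82.94746226] [-2.00643593e-03  6.87565747e-01  7.26119283e-01 -3.23541851e-04]
124 [[575.3, -152.4, 20.1], [628.5, -89.5, 37.0], [679.8, -30.0, 73.3]]
347.5208333333333 178.27083333333334 48
```

>>> {"fn": "move_arm", "kwargs": {"targets": [[1,[0,-0.002,-0.03],0],[1,[0,-0.002,-0.05],0],[1,[0,-0.002,-0.064],0],[1,[0,-0.002,-0.07],0],[1,[0,-0.002,-0.073],0],[1,[0,-0.002,-0.075],0],[1,[0,-0.002,-0.075],0],[1,[0,-0.002,-0.075],0]]}}

```text
clock: 19.85
tcp_pos: [460.3, -158.3, 10.7]
tool_rot: [0.0, 0.688, 0.726, 0.0]
contact_force: [0.1, 0.1, -2.9]
opening: 25.3
finger_force: 60.0
```

>>> {"fn": "move_arm", "kwargs": {"targets": [[1,[0,0,-0.0015],0],[1,[0,0,-0.0025],0],[1,[0,0,-0.0025],0],[0,[0,0,-0.0025],0],[0,[0,0,-0.0025],0],[0,[0,0,-0.0025],0],[0,[0,0,-0.0025],0],[0,[0,0,-0.0025],0]]}}

```text
clock: 20.85
tcp_pos: [460.1, -158.2, 7.9]
tool_rot: [0.0, 0.688, 0.726, 0.0]
contact_force: [0.8, 0.1, -0.2]
opening: 67.8
finger_force: 0.0
```

>>> {"fn": "move_arm", "kwargs": {"targets": [[0,[0,0,0.02],0],[0,[0,0,0.07],0],[0,[0,0,0.13],0],[0,[0,0,0.19],0],[0,[0,0,0.25],0],[0,[0,0.0,0.29],0.1],[0,[0,-0.04,0.29],0.28],[0,[0,-0.09,0.29],0.46]]}}

```text
clock: 21.85
tcp_pos: [460.1, -248.1, 298.9]
tool_rot: [0.001, 0.501, 0.866, -0.0]
contact_force: [0.8, -0.8, 0.2]
opening: 87.3
finger_force: 0.0
```

Run:
```python
from h import *
P,d,im=wsnap("w13"); s=manip.observe(); print(s["clock"],s["tcp_pos"],s["opening"])
hsv=cv2.cvtColor(im,cv2.COLOR_RGB2HSV); x,y,z=P[...,0],P[...,1],P[...,2]
near=(x>400)&(x<520)&(y>-230)&(y<30)
m=near&(hsv[...,1]>120)&(hsv[...,2]>90)&(z>15)&(z<45)
r=cv2.minAreaRect(P[m][:,:2].astype(np.float32)); print("handle",r,np.percentile(z[m],[5,50,95]))
m=(x>560)&(x<690)&(y>-170)&(y<-10)&(z>42)&(z<110); print("clip",m.sum(),np.percentile(P[m],[2,50,98],axis=0).round(1).tolist() if m.any() else "")
m=(x>560)&(x<690)&(y>-170)&(y<-10)&(z>8)&(z<28)&(hsv[...,2]<90); print("clip low",m.sum(),np.percentile(P[m],[5,50,95],axis=0).round(1).tolist() if m.any() else "")
```

```text
21.9 [ 460.75574369 -255.8404922   298.61328525] 87.01601114682286
handle ((460.9852600097656, -156.59844970703125), (26.83543586730957, 78.42414855957031), 3.452915668487549) [27.38896228 31.59363085 33.41059007]
clip 310 [[603.9, -103.8, 44.1], [613.4, -95.3, 67.7], [635.4, -86.7, 70.0]]
clip low 436 [[594.5, -100.4, 9.9], [652.1, -29.8, 17.7], [679.1, -17.0, 26.8]]
```

The wedge lies flat on the mat, with the handle at (461,-157), and the clip stands in the tray at about (620,-95). Next is the reel.

>>> {"fn": "move_arm", "kwargs": {"targets": [[0,[0.02,0.06,0],0.18],[0,[0.04,0.12,0],0.36],[0,[0.06,0.18,0],0.54],[0,[0.08,0.24,0],0.72],[0,[0.1,0.3,0],0.9],[0,[0.115,0.36,0],1.08],[0,[0.13,0.42,0],1.19],[0,[0.14,0.45,0],1.19]], "grip_force": 60}}

```text
clock: 22.9
tcp_pos: [599.6, 205.2, 297.3]
tool_rot: [-0.0, -0.068, 0.998, 0.0]
contact_force: [-0.2, -0.7, 0.1]
opening: 87.0
finger_force: 0.0
```

Run:
```python
from h import *
P,d,im=wsnap("w14"); s=manip.observe(); print(s["clock"],s["tcp_pos"],s["tool_rot"],s["joint_pos"])
x,y,z=P[...,0],P[...,1],P[...,2]
u=np.array([-.1435,.99]); n=np.array([.99,.1435]); 
k=(z>175)&(z<205)&(x>540)&(x<690)&(y>200)&(y<300); Q=P[k]; a=(Q[:,:2]-[609.1,251.5])@u; b=(Q[:,:2]-[609.1,251.5])@n
print(k.sum(),np.percentile(a,[1,99]),np.percentile(b,[1,99]),np.percentile(Q[:,2],99)); print(np.histogram(a,bins=range(-40,44,4)))
for n_,bb in(("neg",a<0),("pos",a>0)):
    c=np.polyfit(b[bb],a[bb],1); print(n_,c)
c=np.array([(401,190),(467,189),(471,240),(403,241)]); p=np.array([plane("top",*q,80) for q in c]); print("crate",p.round(1).tolist(),p.mean(0))
P,d=wcloud("w13"); x,y,z=P[...,0],P[...,1],P[...,2]; k=(z>70)&(z<90)&(x>380)&(x<640)&(y<-200)&(y>-490); print(np.percentile(P[k],[1,99],axis=0).round(1))
```

```text
22.95 [600.75175274 208.48785239 297.21534579] [ 6.64162660e-04 -6.84624236e-02  9.97651469e-01  2.00025756e-03] [ 0.15669817  0.4717562   1.31475983  0.00396123  1.35340278 -1.55198164]
1338 [-25.42865344  27.36644249] [-45.44228787  45.79935627] 197.52946686236717
(array([  0,   0,   0, 216, 352,   0,   0,   0,   0,   0,   0,   0,   0,
         0,   0, 467, 303,   0,   0,   0]), array([-40, -36, -32, -28, -24, -20, -16, -12,  -8,  -4,   0,   4,   8,
        12,  16,  20,  24,  28,  32,  36,  40]))
neg [-7.71974213e-03 -2.33813156e+01]
pos [-1.31330300e-02  2.39059156e+01]
crate [[579.1, -264.2, 80.0], [586.3, -480.0, 80.0], [420.3, -490.7, 80.0], [413.3, -270.5, 80.0]] [ 499.77158004 -376.34518827   80.        ]
[[ 417.6 -489.    70.3]
 [ 589.9 -277.6   81.6]]
```

>>> {"fn": "move_arm", "kwargs": {"targets": [[0,[0.0085,0.044,0],0],[0,[0.0085,0.044,0],0],[0,[0.0085,0.044,-0.03],0],[0,[0.0085,0.044,-0.07],0],[0,[0.0085,0.044,-0.1],0],[0,[0.0085,0.044,-0.12],0],[0,[0.0085,0.044,-0.129],0],[0,[0.0085,0.044,-0.129],0]]}}

```text
clock: 23.95
tcp_pos: [608.2, 245.1, 168.5]
tool_rot: [-0.001, -0.066, 0.998, -0.0]
contact_force: [0.5, -0.6, 1.5]
opening: 86.9
finger_force: 0.0
```

>>> {"fn": "move_arm", "kwargs": {"targets": [[1,[0,0,0],0],[1,[0,0,0],0],[1,[0,0,0],0],[1,[0,0,0],0],[1,[0,0,0],0],[1,[0,0,0],0],[1,[0,0,0.0015],0],[1,[0,0,0.003],0]], "grip_force": 45}}

```text
clock: 24.95
tcp_pos: [608.0, 245.6, 171.1]
tool_rot: [-0.001, -0.067, 0.998, -0.0]
contact_force: [0.5, -0.5, -3.2]
opening: 52.5
finger_force: 45.0
```

>>> {"fn": "move_arm", "kwargs": {"targets": [[1,[0.0014,-0.01,0],0],[1,[0.0036,-0.025,0],0],[1,[0.0057,-0.04,0],0],[1,[0.0079,-0.055,0],0],[1,[0.01,-0.07,0],0],[1,[0.0122,-0.085,0],0],[1,[0.0136,-0.095,0],0],[1,[0.0144,-0.1,0],0]]}}

```text
clock: 25.95
tcp_pos: [623.1, 145.1, 171.9]
tool_rot: [0.0, -0.066, 0.998, 0.0]
contact_force: [0.3, 0.0, -2.7]
opening: 52.8
finger_force: 45.0
```

```bash
cat > reel.py <<'E'
from h import *
import sys
P,d,im=wsnap(sys.argv[1]); s=manip.observe(); c=s["tcp_pos"]; print(s["clock"],c.round(1),s["contact_force"].round(1),s["ft_torque"].round(2),s["opening"].round(1))
x,y,z=P[...,0],P[...,1],P[...,2]
u=np.array([-.1435,.99]); n=np.array([.99,.1435]); 
k=(z>c[2]-110)&(z<c[2]+40)&(abs(x-c[0])<75)&(abs(y-c[1])<60); Q=P[k]; a=(Q[:,:2]-c[:2])@u; b=(Q[:,:2]-c[:2])@n; q=(abs(a)<32)
print("b,z range of reel region",np.percentile(b[q],[1,99]).round(1),np.percentile(Q[q,2]-c[2],[1,99]).round(1))
E
python3 reel.py w15
```

```text
Traceback (most recent call last):
  File "reel.py", line 3, in <module>
    P,d,im=wsnap(sys.argv[1]); s=manip.observe(); c=s["tcp_pos"]; print(s["clock"],c.round(1),s["contact_force"].round(1),s["ft_torque"].round(2),s["opening"].round(1))
                                                                                                                                                  ^^^^^^^^^^^^^^^^^^
AttributeError: 'float' object has no attribute 'round'
```

Sliding freely with no axial force, so I'll continue off the end.

>>> {"fn": "move_arm", "kwargs": {"targets": [[1,[0.0021,-0.015,0],0],[1,[0.005,-0.035,0],0],[1,[0.0079,-0.055,0],0],[1,[0.0108,-0.075,0],0],[1,[0.0136,-0.095,0],0],[1,[0.0165,-0.115,0],0],[1,[0.0194,-0.135,0],0],[1,[0.022,-0.152,0],0]]}}

```text
clock: 27.0
tcp_pos: [645.2, -7.6, 171.9]
tool_rot: [0.0, -0.066, 0.998, -0.0]
contact_force: [0.1, -0.2, -2.7]
opening: 52.7
finger_force: 45.0
```

```bash
sed -i 's/s\["opening"\].round(1)/s["opening"]/' reel.py; python3 reel.py w16
python3 - <<'E'
from h import *
im,d=snap("side","s16"); P=cloud("side",d); x,y,z=P[...,0],P[...,1],P[...,2]
c=manip.observe()["tcp_pos"]; k=(abs(x-c[0])<80)&(abs(y-c[1])<32)&(z>20)&(z<c[2]-5); print(k.sum(),np.percentile(P[k],[2,98],axis=0).round())
E
```

```text
27.05 [645.9 -10.1 171.9] [ 0.4 -0.3 -3.1] [-0.1  -0.02  0.03] 52.754865020424724
b,z range of reel region [-60.2  46.7] [-63.5  36.2]
809 [[571. -40.  24.]
 [704.  18. 166.]]
```

>>> {"fn": "move_arm", "kwargs": {"targets": [[1,[0,0,0.04],0],[1,[-0.01,0,0.09],0],[1,[-0.03,-0.02,0.13],0],[1,[-0.05,-0.06,0.14],-0.05],[1,[-0.07,-0.11,0.14],-0.1],[1,[-0.09,-0.16,0.14],-0.1],[1,[-0.11,-0.21,0.14],-0.1],[1,[-0.12,-0.25,0.14],-0.1]]}}

```text
clock: 28.1
tcp_pos: [523.9, -257.1, 312.0]
tool_rot: [-0.0, -0.016, 1.0, 0.0]
contact_force: [0.0, 0.3, -3.5]
opening: 52.9
finger_force: 45.0
```

>>> {"fn": "move_arm", "kwargs": {"targets": [[1,[-0.015,-0.05,0],0],[1,[-0.026,-0.09,0],0],[1,[-0.026,-0.115,0],0],[1,[-0.026,-0.116,-0.03],0],[1,[-0.026,-0.116,-0.08],0],[1,[-0.026,-0.116,-0.11],0],[1,[-0.026,-0.116,-0.12],0],[1,[-0.026,-0.116,-0.12],0]]}}

```text
clock: 29.1
tcp_pos: [499.7, -371.8, 191.8]
tool_rot: [0.0, -0.017, 1.0, 0.0]
contact_force: [0.5, 0.2, -4.1]
opening: 52.6
finger_force: 45.0
```

```bash
python3 reel.py w17
```

```text
29.15 [ 500.1 -372.4  192.9] [-0.2 -0.1 -2.8] [ 0.03 -0.03 -0.05] 52.71154170232453
b,z range of reel region [-59.9  46.5] [-64.7  36.1]
```

>>> {"fn": "move_arm", "kwargs": {"targets": [[1,[0,-0.003,-0.015],0],[1,[0,-0.003,-0.03],0],[1,[0,-0.003,-0.045],0],[1,[0,-0.003,-0.058],0],[1,[0,-0.003,-0.068],0],[1,[0,-0.003,-0.075],0],[1,[0,-0.003,-0.079],0],[1,[0,-0.003,-0.081],0]]}}

```text
clock: 30.15
tcp_pos: [499.1, -375.3, 110.9]
tool_rot: [0.0, -0.017, 1.0, -0.0]
contact_force: [0.3, -0.0, -2.1]
opening: 52.7
finger_force: 45.0
```

>>> {"fn": "move_arm", "kwargs": {"targets": [[1,[0,0,-0.001],0],[1,[0,0,-0.002],0],[1,[0,0,-0.002],0],[0.3,[0,0,-0.002],0],[0.2,[0,0,-0.002],0],[0.1,[0,0,-0.002],0],[0,[0,0,-0.002],0],[0,[0,0,-0.002],0]]}}

```text
clock: 31.15
tcp_pos: [499.0, -375.2, 108.9]
tool_rot: [0.0, -0.017, 1.0, -0.0]
contact_force: [0.2, -0.0, -0.1]
opening: 85.3
finger_force: 0.0
```

>>> {"fn": "move_arm", "kwargs": {"targets": [[0,[0,0,0],0],[0,[0,0,0.01],0],[0,[0,0,0.03],0],[0,[0,0,0.06],0],[0,[0,0,0.1],0],[0,[0,0,0.15],0],[0,[0,0,0.2],0],[0,[0,0,0.2],0]]}}

```text
clock: 32.15
tcp_pos: [501.0, -377.2, 315.1]
tool_rot: [0.004, -0.017, 1.0, -0.005]
contact_force: [-0.6, 0.3, 0.5]
opening: 86.8
finger_force: 0.0
```

Run:
```python
from h import *
P,d,im=wsnap("w18"); s=manip.observe(); print(s["clock"],s["tcp_pos"],s["opening"])
x,y,z=P[...,0],P[...,1],P[...,2]
k=(z>90)&(z<160)&(abs(x-500)<85)&(abs(y+376)<105); print("reel",k.sum(),np.percentile(P[k],[1,50,99],axis=0).round())
for t in("top","side"):
    im,d=snap(t,"f_"+t); P=cloud(t,d); x,y,z=P[...,0],P[...,1],P[...,2]
    k=(z>90)&(z<165)&(abs(x-500)<95)&(abs(y+376)<110); print("reel",t,k.sum(),np.percentile(P[k],[2,50,98],axis=0).round() if k.any() else "")
    k=(abs(x-627)<48)&(abs(y+89)<68)&(z>42)&(z<90); print("clip",t,k.sum(),np.percentile(P[k],[2,50,98],axis=0).round() if k.any() else "")
    k=(abs(x-460)<30)&(abs(y+120)<120)&(z>14)&(z<60); print("wedge",t,k.sum(),np.percentile(P[k],[2,50,98],axis=0).round() if k.any() else "")
a=cv2.imread("pics/top.png").astype(int); b=cv2.imread("pics/f_top.png").astype(int)
for n,(u,v) in dict(full=(295,135),can=(341,130),driver=(247,247),hammer=(184,240),tape=(375,133),duct=(415,153),box=(425,269),orange=(230,297)).items(): print(n,abs(a-b)[v-18:v+18,u-18:u+18].mean().round(1))
```

```text
32.2 [ 499.74856582 -375.87410181  311.94659549] 87.27276317922596
reel 2467 [[ 444. -402.   91.]
 [ 496. -375.  103.]
 [ 551. -348.  135.]]
reel top 170 [[ 443. -365.   92.]
 [ 495. -345.  112.]
 [ 550. -342.  134.]]
clip top 51 [[ 603. -100.   44.]
 [ 614.  -91.   67.]
 [ 631.  -82.   72.]]
wedge top 295 [[ 445. -189.   15.]
 [ 455. -127.   27.]
 [ 469.  -33.   37.]]
reel side 650 [[ 443. -403.   91.]
 [ 489. -372.  104.]
 [ 548. -351.  134.]]
clip side 70 [[ 602. -105.   44.]
 [ 611.  -96.   59.]
 [ 637.  -88.   69.]]
wedge side 381 [[ 445. -196.   14.]
 [ 452. -144.   26.]
 [ 470.  -45.   34.]]
full 8.4
can 8.4
driver 8.9
hammer 9.4
tape 8.4
duct 12.5
box 51.3
orange 13.6
```

>>> {"fn": "move_arm", "kwargs": {"targets": [[0,[0,0,0],0],[0,[0,0,0],0],[0,[0,0,0],0],[0,[0,0,0],0],[0,[0,0,0],0],[0,[0,0,0],0],[0,[0,0,0],0],[0,[0,0,0],0]]}}

```text
clock: 33.3
tcp_pos: [499.0, -375.2, 308.9]
tool_rot: [0.0, -0.017, 1.0, -0.0]
contact_force: [0.6, 0.6, 0.8]
opening: 86.9
finger_force: 0.0
```

```bash
python3 -c "
from h import *
print(manip.hand_in())"
```

```text
the job is handed in; nothing more can be done
None
```

I handed the job in at about 33 s: the clip is in the tray, the wedge is flat on the mat and the empty grey reel is in the crate; the hand-in gave no verdict, and the arm probably hid the screw box in my last check of the bystanders.

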